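Lock the stop bar of the sloping punching rest

TASK

Get the sloping punching rest ready for work: push the blue stop bar with the orange tab fully home against its end stop, so that its hole lines up with the holes in the bridge and the bed. Then take the red-headed locking pin out of its wooden block and push it down through bridge, bar and bed until its collar sits on the bridge, let go and leave it there. Do not knock the jar of nails, the pliers or the red spool about.

Things in the scene. Friction and masses are not known exactly. Their poses are not given: they have to be found in the camera images.
- rest: sloping punching rest: fixed grey bench fixture 110 x 166 mm, about 100 mm high, its aluminium bed (90 mm up the slope, 160 mm along y) sloping 28 degrees, low edge towards the robot. A dark steel bridge (62 mm up the slope, 50 mm along y) stands on the middle of the bed; the blue bar slides under it. Origin at the centre of its underside; y level along the bar's travel, z up
- hole (a point): centre of the mouth of the hole on the bridge's upper face, 79 mm above the counter. z: the hole axis, out of the slope (up and towards the robot, 28 degrees from vertical); y: level, the way the bar comes out (robot's left); x: up the slope. Holes are 12.6 mm through bridge, bar and bed; the bed's underside is 27 mm below this point along z, with free room for the pin beneath
- bar (a joint): how far the blue bar is out, m: 0 = fully home against its end stop, holes in line; 0.06 = furthest out. It slides along the hole's y with about 2 N of friction and stays where it is left
- bar_tab (a point): centre of the orange tab at the outer (+y) end of the blue bar: 12 mm thick along y, 32 mm wide along x, standing 31 mm above the bar (this point 16 mm above the bar); axes as the hole's. With the bar home it lies 66 mm from the hole axis along y (clear gap to the bridge 35 mm) and 7.5 mm above the hole's mouth along z
- pin_head (a point): centre of the locking pin's red square head, 18 x 18 x 34 mm high, where to grasp it; x, y square to its flats, z along the pin away from the tip. Below it a steel collar, 26 mm diameter, 4 mm thick (underside 21 mm below this point), then a 10 mm shank, 48 mm long, its last 10 mm tapering to 4 mm; about 80 g. It starts upright in its block, collar on the block's top
- bar_hole (a point): centre of the bar's own hole on its upper face (hidden under the bridge when home); axes as the hole's. When home it lies on the hole axis, 8.5 mm below the mouth
- pin_collar (a point): centre of the underside of the pin's collar; axes as the head's
- pin_tip (a point): end of the pin's tapered nose, 69 mm below the centre of the head; axes as the head's
- pin_block: fixed wooden block, 50 x 50 x 55 mm, with a 13 mm hole 52 mm deep in the middle of its top, from which the pin is drawn straight up; origin at the centre of its underside, z up
- jar_nails: bystander: glass jar with a pale lid, 60 mm in diameter, 64 mm high; origin at the centre of its underside
- pliers: bystander: blue-handled pliers lying flat in front of the rest, 49 x 168 x 15 mm; origin at the centre of the underside
- spool_red: bystander: wooden spool with red thread, 40 mm in diameter, 60 mm high; origin at the centre of its underside
Not all that is in view belongs to the job. There is more than one size of the part that bears pin_head; the job needs the larger.

How it is judged:
By the outcome, as a careful person would: the job done as asked, in the order asked, and still so for the second after the job is handed in, with the robot touching nothing.
It also fails if it takes over 54 s, if anything falls off the work surface, if the arm or the gripper's body presses on something with over 40 N, if the wrist force passes 120 N, or if a joint passes its speed limit or range.

ROBOT

A 6-joint arm with a two-finger parallel gripper is mounted at the origin on a cart in front of the work surface, level with it; the furniture and walls round the work are solid. World frame = base frame: x ahead of the robot, y to its left, z up, the work surface at z = 0. Lengths are in m, angles in rad, forces in N, time in s.
With the tool pointing down it reaches from about 0.3 to 0.875 m from the base axis. Payload 6.4 kg.
Tool frame: the origin (TCP) lies at the very end of the fingers, on their centre line; the grasp point (between the pads) lies ctrl.grip_point_offset behind it (ctrl.grip_point_offset is the distance from the TCP to the grasp point, in m); z points along the fingers, x is the direction in which the jaws open and shut, and the axes are right-handed (so a half turn about z gives the same grasp; the last joint's range is limited). The gripper opens to 85 mm and grips with 20 to 120 N. Pads are 22 mm wide; open, the fingers measure 114 mm over their backs; the gripper's body (76 mm by 85 mm) begins 54 mm behind the grasp point. The pads swing forward as they close: fully open they stand 13 mm farther back than shut.
Start: joints at [0.944, 0.181, 1.607, -0, 1.354, -0.206], TCP at [0.235, 0.525, 0.231] pointing down, gripper open.
Joint ranges: [-2.99, 2.99], [-0.89, 2.07], [0.3, 2.58], [-1.14, 4.28], [0, 2.63], [-3.12, 3.12]. Speed limits (rad/s): [2.57, 2.57, 3.01, 3.14, 3.14, 3.14].

INTERFACE

Orientations are given as a unit quaternion [w, x, y, z].
In Python, from bench import get_obs, viewer, workorder, ctrl gives the robot as it stands. The module is installed in compiled form; this text tells all that it offers.
- The arm moves only by the tool move_arm, never from a script. Its argument "increments" is a list of rows, each an object of numbers: "tx", "ty", "tz": the shift along the tool's x, y, z in m; "turn": the turn about the tool's z in degrees. A call has 1 to 20 rows; each row is the pose to reach, as a shift and turn from the pose commanded when the call began, along the tool's axes at that moment; what a row does not reach only later rows make up. A row lasts 1/12 s, in which the tool goes at most 41.7 mm and 7.16 degrees, less where a joint would pass 70% of its speed; a pose out of reach is approached as far as the arm can. A call with a gripper value outside its range is refused whole. "gripper" is the opening, from 0 (shut) to 1 (fully open), set as the call begins (left out, the last holds). The fingers move at their own pace and stop on an object; the grip force is fixed at half the most. Time passes only in rows, so rows that repeat a pose let the fingers close. It gives the time, the measured TCP pose, the force and the opening at its end, in the units of the state.
- get_obs(): the state, without advancing time (a new reading comes with each control period).
- viewer.camera(name): name is "scene" or "top" or "wrist"; returns (picture, depth): 400x640x3 uint8, red, green, blue; 400x640 float32, m along the optical axis (not along the pixel's ray), 0 where there is no reading.
- viewer.get_calibration(name): a dict with "intrinsics" (3x3 intrinsics, pixels), "origin" and "attitude" of the camera in the world. Camera axes: x right, y up, looking along -z (the intrinsics and any distortion apply to the point x, -y, -z); pixel columns grow to the right and rows downward; lengths in m; the calibration is good to about 2 mm. A picture is of the moment at which its call begins: read the wrist's pose just before it. get_calibration takes no time and is no camera call; for the wrist camera it gives the pose at the moment of the call.
- workorder.hand_in(): hands the job in, once; it reports no verdict.
The state is a dict: "time_s": time; "q": joint angles; "dq": joint speeds; "joint_efforts": joint torques, N m; "eef_pos": TCP position; "eef_rot": TCP orientation; "wrist_force": force on the tool from outside, world axes, zero at the start; "torque": the same for the moment, N m; "opening": opening from 0.0 (shut) to 1.0 (fully open).
Only numpy, scipy, OpenCV 4.12 (cv2) and the standard library are available. Lean on these libraries where they do the work, as an engineer would, in place of code of your own. Each camera call takes 0.05 s, during which the arm holds its last target.

## Working session

There is one attempt and no reset: what is moved stays moved. The work goes in short steps, Python scripts to look and compute and a tool call to move; the robot and the scene stay as the last step left them, time stands still between calls to the robot, and variables do not carry over. Pictures are saved under pics/ and viewed, and the job is handed in when it is done.

Besides the shell and the picture viewer there is one more tool, called after "Request:" in YAML: its name, and indented under it one key for each argument. move_arm: Moves the arm, as the interface text tells. Its arguments: {"type":"object","properties":{"increments":{"type":"array"},"gripper":{"type":"number"}},"required":["increments"]}

```bash
mkdir -p pics
cat > h.py <<'E'
import numpy as np, cv2
from bench import get_obs, viewer, workorder, ctrl
def shot(name,fn):
    c=viewer.get_calibration(name)
    p,d=viewer.camera(name)
    cv2.imwrite('pics/%s.png'%fn,p[:,:,::-1]); np.savez('pics/%s.npz'%fn,p=p,d=d,**{k:np.array(v) for k,v in c.items() if k in('intrinsics','origin','attitude')})
    return p,d,c
from scipy.spatial.transform import Rotation as R
def rot(a):
    a=np.array(a,float)
    return a if a.shape==(3,3) else R.from_quat([a[1],a[2],a[3],a[0]]).as_matrix()
def cloud(fn):
    z=np.load('pics/%s.npz'%fn); K=z['intrinsics']; d=z['d']
    v,u=np.mgrid[0:400,0:640]
    P=np.stack([(u-K[0,2])/K[0,0]*d,-(v-K[1,2])/K[1,1]*d,-d],-1)
    W=P@rot(z['attitude']).T+z['origin']; W[d==0]=np.nan
    return W,z['p']
E
python3 - <<'E'
from h import *
o=get_obs(); print(o, ctrl.grip_point_offset)
for n in('scene','top','wrist'):
    p,d,c=shot(n,n+'0'); print(n,c)
E
```

```text
{'time_s': 0.0, 'q': array([ 9.43652775e-01,  1.81554595e-01,  1.60799117e+00, -1.76348982e-05,
        1.35382587e+00, -2.06277551e-01]), 'dq': array([-0.00030201,  0.00022172, -0.00134492,  0.00133211,  0.00025198,
        0.00085982]), 'joint_efforts': array([-1.22866272e-04, -4.44852948e+01, -3.51339447e+01, -3.09089364e-04,
        8.59154592e-03,  4.12461293e-05]), 'eef_pos': array([0.2345618 , 0.52437438, 0.23038468]), 'eef_rot': array([ 3.28595153e-04,  8.39209879e-01,  5.43806940e-01, -8.26614571e-04]), 'wrist_force': array([ 0.6841399 , -0.58855315, -0.56016154]), 'torque': array([ 0.02116668, -0.0006045 , -0.01143082]), 'opening': 0.9993876630190504} 0.0187
scene {'intrinsics': array([[465.95379831,   0.        , 318.78043341],
       [  0.        , 465.95379831, 205.15522034],
       [  0.        ,   0.        ,   1.        ]]), 'origin': array([ 0.07343357, -0.49226917,  0.69715673]), 'attitude': array([ 0.84752569,  0.35705192, -0.15065429, -0.3626533 ])}
top {'intrinsics': array([[361.32680736,   0.        , 324.82954707],
       [  0.        , 361.32680736, 207.23648701],
       [  0.        ,   0.        ,   1.        ]]), 'origin': array([ 0.42614117, -0.04643054,  0.91078689]), 'attitude': array([-0.69623645, -0.0668761 ,  0.04982615,  0.71295144])}
wrist {'intrinsics': array([[310.31196394,   0.        , 316.22249045],
       [  0.        , 310.31196394, 200.01950001],
       [  0.        ,   0.        ,   1.        ]]), 'origin': array([0.16911401, 0.55390411, 0.37314672]), 'attitude': array([ 0.83023225, -0.12009943, -0.07648678,  0.53892514])}
```

View pics/scene0.png

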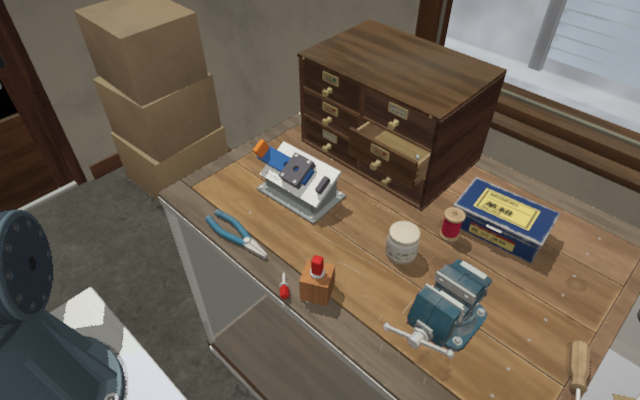

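View pics/top0.png

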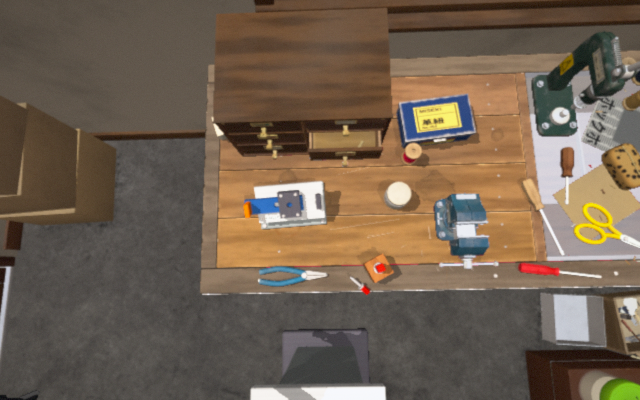

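View pics/wrist0.png

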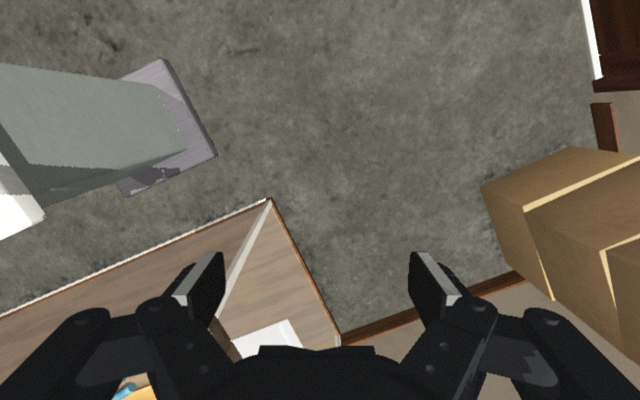

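Run:
```python
from h import *
W,p=cloud('scene0'); Wt,pt=cloud('top0')
def crop(p,a,fn,s=6):
    u0,v0,u1,v1=a; cv2.imwrite('pics/%s.png'%fn,cv2.resize(p[v0:v1,u0:u1,::-1],None,fx=s,fy=s,interpolation=cv2.INTER_CUBIC))
crop(p,(240,130,360,220),'c_rest'); crop(p,(270,245,350,310),'c_pin',8); crop(pt,(235,175,345,235),'c_restt',7); crop(pt,(340,245,410,300),'c_pint',8)
for n,w,pp in(('scene',W,p),('top',Wt,pt)):
    hsv=cv2.cvtColor(pp,cv2.COLOR_RGB2HSV)
    for nm,lo,hi in(('orange',(8,180,130),(16,255,255)),('red',(0,190,120),(5,255,255)),('blue',(100,150,60),(118,255,255))):
        m=cv2.inRange(hsv,lo,hi); k,l,st,c=cv2.connectedComponentsWithStats(m)
        for i in range(1,k):
            if st[i,4]>15:
                q=w[l==i]; print(n,nm,st[i],np.nanmedian(q,0).round(3),np.nanmin(q,0).round(3),np.nanmax(q,0).round(3))
```

```text
scene orange [254 141  15  16 124] [0.561 0.147 0.089] [0.543 0.144 0.071] [0.581 0.153 0.104]
scene red [312 257  11  11  44] [ 0.419 -0.155  0.092] [ 0.414 -0.16   0.085] [ 0.431 -0.148  0.094]
scene red [281 285   8  14  86] [ 0.375 -0.116  0.016] [ 0.366 -0.125  0.009] [ 0.387 -0.102  0.022]
scene blue [261 148  28  23 335] [0.572 0.117 0.071] [0.556 0.09  0.06 ] [0.59  0.147 0.08 ]
scene blue [302 169  12  15  62] [0.58  0.027 0.07 ] [0.564 0.024 0.06 ] [0.594 0.033 0.08 ]
top orange [243 202   8  16  64] [0.563 0.148 0.094] [ 0.544  0.146 -0.001] [0.581 0.181 0.105]
top orange [382 257   6  13  21] [ 0.433 -0.164  0.055] [ 0.42  -0.169  0.052] [ 0.448 -0.158  0.059]
top red [376 264  10   8  57] [ 0.423 -0.15   0.093] [ 0.416 -0.164  0.054] [ 0.431 -0.139  0.096]
top red [532 265  26   9  93] [ 0.411 -0.553  0.021] [ 0.402 -0.579  0.013] [ 0.421 -0.519  0.024]
top red [362 286   8   9  40] [ 0.371 -0.12   0.015] [ 0.361 -0.128  0.009] [ 0.38  -0.112  0.022]
top blue [402  97  70  41 776] [ 0.788 -0.3    0.057] [ 0.739 -0.392  0.052] [ 0.84  -0.226  0.061]
top blue [300 196   3  13  20] [0.581 0.028 0.073] [0.567 0.026 0.066] [0.593 0.03  0.081]
top blue [250 198  29  15 335] [0.575 0.116 0.072] [0.56  0.084 0.061] [0.591 0.148 0.082]
top blue [277 280  13   5  22] [0.394 0.079 0.013] [0.389 0.065 0.009] [0.398 0.095 0.016]
```

Run:
```python
import cv2,numpy as np
a=[cv2.resize(cv2.imread('pics/%s.png'%f),(400,300)) for f in('c_rest','c_pin','c_restt','c_pint')]
cv2.imwrite('pics/m.png',np.vstack([np.hstack(a[:2]),np.hstack(a[2:])]))
```

```text
(no output)
```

View pics/m.png

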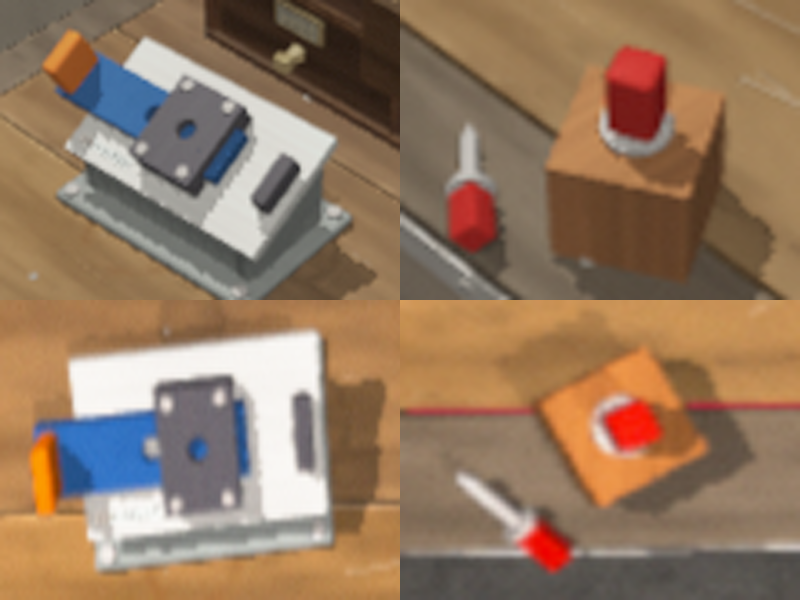

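Run:
```python
from h import *
for fn in('scene0','top0'):
    W,p=cloud(fn); hsv=cv2.cvtColor(p,cv2.COLOR_RGB2HSV)
    roi=(np.abs(W[...,0]-.57)<.08)&(np.abs(W[...,1]-.06)<.12)
    dark=roi&(hsv[...,2]<110)&(hsv[...,1]<70)&(W[...,2]>.06)
    k,l,st,c=cv2.connectedComponentsWithStats(dark.astype('uint8'))
    i=1+np.argmax(st[1:,4]); q=W[l==i]
    print(fn,st[i])
    for _ in range(3):
        m=q.mean(0); n=np.linalg.svd(q-m)[2][2]; n*=np.sign(n[2]); e=(q-m)@n; q=q[np.abs(e)<.003]
    print('n',n.round(3),'tilt',np.degrees(np.arccos(n[2])),'yaw',np.degrees(np.arctan2(-n[1],-n[0])),len(q), np.std(e))
    # rectangle in plane
    th=np.arctan2(-n[1],-n[0])
    ey=np.cross(n,[np.cos(th),np.sin(th),0]);ey/=np.linalg.norm(ey); ex=np.cross(ey,n)
    uv=np.c_[(q-m)@ex,(q-m)@ey]
    r=cv2.minAreaRect((uv*1000).astype('float32')); print(r)
    b=cv2.boxPoints(r)/1000
    print('center',m+ex*r[0][0]/1000+ey*r[0][1]/1000)
    # white bed plane
    wh=roi&(hsv[...,2]>170)&(hsv[...,1]<40)&(W[...,2]>.03)
    q=W[wh]
    for _ in range(4):
        m=q.mean(0); n=np.linalg.svd(q-m)[2][2]; n*=np.sign(n[2]); e=(q-m)@n; q=q[np.abs(e)<.003]
    th=np.arctan2(-n[1],-n[0]);print('bed',n.round(3),np.degrees(np.arccos(n[2])),np.degrees(th))
    ey=np.array([-np.sin(th),np.cos(th),0]);ex=np.cross(ey,n)
    r=cv2.minAreaRect((np.c_[(q-m)@ex,(q-m)@ey]*1000).astype('float32'));print(r,m+ex*r[0][0]/1000+ey*r[0][1]/1000)
    # pin head top
    hd=(np.abs(W[...,0]-.42)<.03)&(np.abs(W[...,1]+.152)<.03)&(W[...,2]>.089)&(hsv[...,1]>150)
    q=W[hd]; r=cv2.minAreaRect((q[:,:2]*1000).astype('float32')); print('head',r,q.mean(0),np.median(q[:,2]))
    bl=(np.abs(W[...,0]-.42)<.05)&(np.abs(W[...,1]+.152)<.05)&(np.abs(W[...,2]-.055)<.003)
    q=W[bl]; r=cv2.minAreaRect((q[:,:2]*1000).astype('float32')); print('block',r)
```

```text
scene0 [280 162  35  25 146]
n [-0.395 -0.058  0.917] tilt 23.516928475138847 yaw 8.301908800447494 92 0.001375102555381927
((14.90298843383789, 6.036985397338867), (43.0400390625, 62.224735260009766), 84.3482437133789)
center [0.57353787 0.05212914 0.07613775]
bed [-0.466 -0.031  0.884] 27.82112345832741 3.819127724283791
((-5.006320953369141, 14.423736572265625), (160.92410278320312, 89.81120300292969), 89.95392608642578) [0.58167871 0.05659775 0.06200772]
head ((422.7174072265625, -149.98300170898438), (19.136045455932617, 16.887996673583984), 22.278894424438477) [ 0.42185717 -0.15049152  0.09213847] 0.09220126180412624
block ((423.12994384765625, -149.33102416992188), (52.51050567626953, 50.1786994934082), 27.940078735351562)
top0 [279 191  20   3  31]
n [0.891 0.033 0.453] tilt 63.06150045904984 yaw -177.86277732457393 31 0.0007910826920380761
((-0.03596162796020508, -1.4439239501953125), (14.188454627990723, 44.90095520019531), 0.43295541405677795)
center [0.60222335 0.05594494 0.08891342]
bed [-0.463 -0.028  0.886] 27.63771134152201 3.4596565101550536
((-4.80938720703125, 8.655708312988281), (159.28627014160156, 91.0522689819336), 89.93851470947266) [0.581711   0.0572592  0.06218241]
head ((422.8555603027344, -148.50701904296875), (17.44710350036621, 17.2849178314209), 24.393054962158203) [ 0.42347492 -0.14851284  0.09253303] 0.0925149867461933
block ((422.7821960449219, -148.40948486328125), (50.1052360534668, 49.83397674560547), 26.870662689208984)
```

Run:
```python
from h import *
def ray(fn,u,v,n,p0):
    z=np.load('pics/%s.npz'%fn);K=z['intrinsics'];d=rot(z['attitude'])@np.array([(u-K[0,2])/K[0,0],-(v-K[1,2])/K[1,1],-1]);o=z['origin']
    return o+d*(n@(p0-o))/(n@d)
th=np.radians(3.6);n=np.array([-.469*np.cos(th),-.469*np.sin(th),.883]);p0=np.array([.5817,.0569,.0621])+n*.0191
print('p0',p0,ray('top0',289.2,204.6,n,p0),ray('scene0',295.8,168.4,n,p0))
for fn in('scene0','top0'):
    W,p=cloud(fn)
    for x in np.arange(.5,.85,.04):
        print(fn,round(x,2),[round(float(np.nanmax(np.where((abs(W[...,0]-x-.02)<.02)&(abs(W[...,1]-y)<.03),W[...,2],-1))),2) for y in (.18,.12,.06,0,-.06,-.12)])
```

```text
p0 [0.57275978 0.05633753 0.0789653 ] [0.57347211 0.05551389 0.07931544] [0.57331726 0.0550433  0.07921766]
scene0 0.5 [0.0, 0.04, 0.04, 0.01, 0.0, 0.0]
scene0 0.54 [0.11, 0.1, 0.09, 0.08, 0.0, 0.0]
scene0 0.58 [0.0, 0.08, 0.1, 0.08, 0.0, 0.0]
scene0 0.62 [-1.0, -1.0, 0.08, 0.08, 0.12, 0.0]
scene0 0.66 [0.0, 0.19, 0.0, 0.15, 0.19, 0.15]
scene0 0.7 [0.24, 0.24, 0.24, 0.24, 0.24, 0.24]
scene0 0.74 [0.24, 0.24, 0.24, 0.24, 0.24, 0.24]
scene0 0.78 [0.24, 0.24, 0.24, 0.24, 0.24, 0.24]
scene0 0.82 [0.24, 0.24, 0.24, 0.24, 0.24, 0.24]
top0 0.5 [0.01, 0.04, 0.01, 0.01, 0.0, 0.0]
top0 0.54 [0.11, 0.1, 0.08, 0.08, 0.0, 0.0]
top0 0.58 [0.09, 0.09, 0.1, 0.09, 0.01, 0.0]
top0 0.62 [0.0, 0.08, 0.08, 0.08, 0.12, 0.0]
top0 0.66 [0.0, 0.0, 0.0, 0.15, 0.19, 0.15]
top0 0.7 [0.24, 0.24, 0.24, 0.24, 0.24, 0.24]
top0 0.74 [0.24, 0.24, 0.24, 0.24, 0.24, 0.24]
top0 0.78 [0.24, 0.24, 0.24, 0.24, 0.24, 0.24]
top0 0.82 [0.24, 0.24, 0.24, 0.24, 0.24, 0.24]
```

```bash
cat > g.py <<'E'
from h import *
import sys
# usage: g.py x y z yawdeg
t=np.array([float(a) for a in sys.argv[1:4]]);yaw=float(sys.argv[4])
o=get_obs();Rm=rot(o['eef_rot']);d=Rm.T@(t-o['eef_pos'])
cy=np.degrees(np.arctan2(Rm[1,0],Rm[0,0]))
print('pos',o['eef_pos'].round(4),'yaw',cy.round(2),'zaxis',Rm[:,2].round(4),'F',o['wrist_force'].round(1),'op',round(o['opening'],3),'t',o['time_s'],'q',o['q'].round(2))
print('shift mm',(d*1000).round(1),'turn',round(cy-yaw,1))
E
python3 g.py .566 .19 .13 3.6
```

```text
pos [0.2346 0.5245 0.2306] yaw 65.89 zaxis [-8.0e-04 -1.1e-03 -1.0e+00] F [0.8 0.3 0.6] op 1.001 t 0.15 q [ 0.94  0.18  1.61 -0.    1.35 -0.21]
shift mm [-169.8  439.1  100.7] turn 62.3
```

Request:
move_arm:
  gripper: 0
  increments:
    - {"tx": -0.17,"ty": 0.439,"tz": 0.1,"turn": 62.3}
    - {"tx": -0.17,"ty": 0.439,"tz": 0.1,"turn": 62.3}
    - {"tx": -0.17,"ty": 0.439,"tz": 0.1,"turn": 62.3}
    - {"tx": -0.17,"ty": 0.439,"tz": 0.1,"turn": 62.3}
    - {"tx": -0.17,"ty": 0.439,"tz": 0.1,"turn": 62.3}
    - {"tx": -0.17,"ty": 0.439,"tz": 0.1,"turn": 62.3}
    - {"tx": -0.17,"ty": 0.439,"tz": 0.1,"turn": 62.3}
    - {"tx": -0.17,"ty": 0.439,"tz": 0.1,"turn": 62.3}
    - {"tx": -0.17,"ty": 0.439,"tz": 0.1,"turn": 62.3}
    - {"tx": -0.17,"ty": 0.439,"tz": 0.1,"turn": 62.3}
    - {"tx": -0.17,"ty": 0.439,"tz": 0.1,"turn": 62.3}
    - {"tx": -0.17,"ty": 0.439,"tz": 0.1,"turn": 62.3}
    - {"tx": -0.17,"ty": 0.439,"tz": 0.1,"turn": 62.3}
    - {"tx": -0.17,"ty": 0.439,"tz": 0.1,"turn": 62.3}
    - {"tx": -0.17,"ty": 0.439,"tz": 0.1,"turn": 62.3}
    - {"tx": -0.17,"ty": 0.439,"tz": 0.1,"turn": 62.3}

```text
time_s: 1.48
eef_pos: [0.5653, 0.1915, 0.1314]
eef_rot: [-0.0, 0.999, 0.032, -0.0]
wrist_force: [0.1, 0.1, 0.0]
opening: -0.004
```

```bash
python3 g.py .564 .182 .08 3.6; python3 -c "
from h import *
shot('wrist','w1');shot('scene','s1')"
```

```text
pos [0.5653 0.1915 0.1314] yaw 3.67 zaxis [-4.e-04  3.e-04 -1.e+00] F [0.1 0.1 0. ] op -0.004 t 1.4833 q [0.13 0.33 1.63 0.   1.18 0.06]
shift mm [-1.8  9.4 51.4] turn 0.1
```

View pics/w1.png

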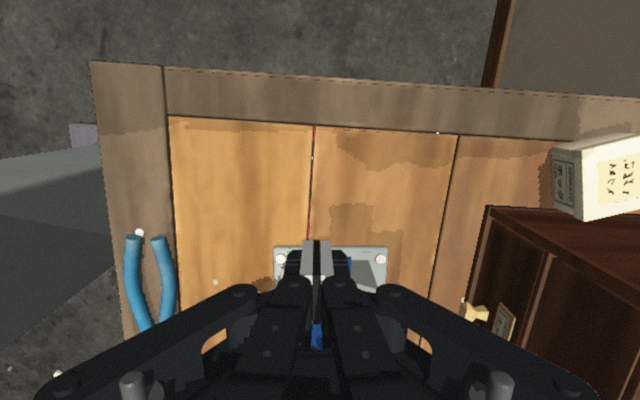

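View pics/s1.png

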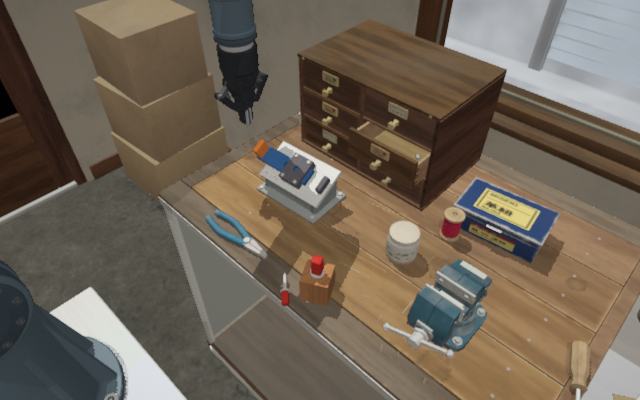

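Request:
move_arm:
  increments:
    - {"tx": -0.001,"ty": 0.0,"tz": 0.038}
    - {"tx": -0.001,"ty": 0.0,"tz": 0.052}
    - {"tx": -0.001,"ty": 0.0,"tz": 0.052}
    - {"tx": -0.001,"ty": 0.0,"tz": 0.052}
    - {"tx": -0.001,"ty": 0.012,"tz": 0.052}
    - {"tx": -0.001,"ty": 0.02,"tz": 0.052}
    - {"tx": -0.001,"ty": 0.026,"tz": 0.052}
    - {"tx": -0.001,"ty": 0.032,"tz": 0.052}
    - {"tx": -0.001,"ty": 0.038,"tz": 0.052}
    - {"tx": -0.001,"ty": 0.043,"tz": 0.052}
    - {"tx": -0.001,"ty": 0.046,"tz": 0.052}
    - {"tx": -0.001,"ty": 0.048,"tz": 0.052}
    - {"tx": -0.001,"ty": 0.048,"tz": 0.052}

```text
validation failed for argument at $.in...
```

```bash
python3 g.py .564 .138 .08 3.6; python3 -c "
from h import *
p,d,c=shot('scene','s2')
cv2.imwrite('pics/s2c.png',cv2.resize(p[110:230,210:370,::-1],None,fx=5,fy=5))"
```

```text
pos [0.5654 0.1916 0.1317] yaw 3.7 zaxis [ 3.e-04  2.e-04 -1.e+00] F [ 0.  -0.   0.4] op -0.003 t 1.5833 q [0.13 0.33 1.63 0.   1.18 0.06]
shift mm [-4.9 53.4 51.6] turn 0.1
```

View pics/s2c.png

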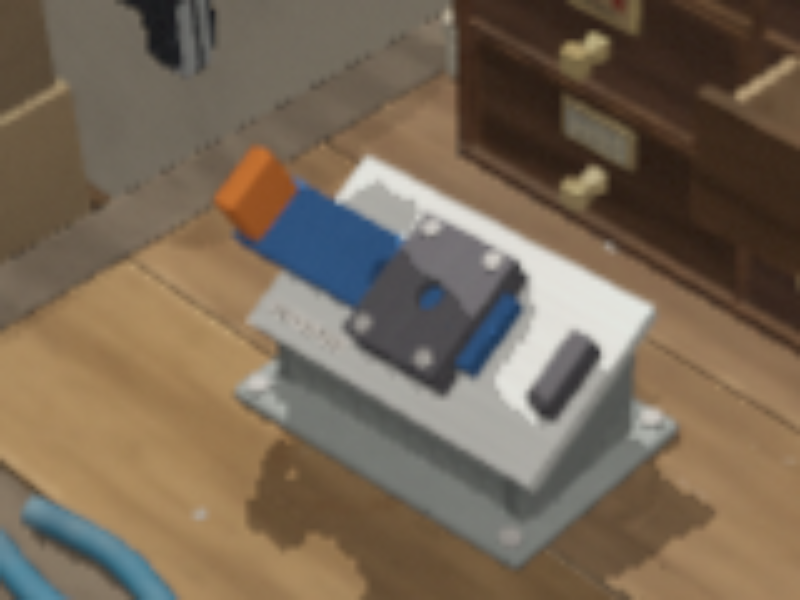

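The move was refused and the arm has not moved. The picture shows the tab still out at (260,190). I'll send it again with every field filled in.

Request:
move_arm:
  increments:
    - {"tx": -0.001,"ty": 0.0,"tz": 0.038,"turn": 0}
    - {"tx": -0.001,"ty": 0.0,"tz": 0.052,"turn": 0}
    - {"tx": -0.001,"ty": 0.0,"tz": 0.052,"turn": 0}
    - {"tx": -0.001,"ty": 0.0,"tz": 0.052,"turn": 0}
    - {"tx": -0.001,"ty": 0.012,"tz": 0.052,"turn": 0}
    - {"tx": -0.001,"ty": 0.02,"tz": 0.052,"turn": 0}
    - {"tx": -0.001,"ty": 0.026,"tz": 0.052,"turn": 0}
    - {"tx": -0.001,"ty": 0.032,"tz": 0.052,"turn": 0}
    - {"tx": -0.001,"ty": 0.038,"tz": 0.052,"turn": 0}
    - {"tx": -0.001,"ty": 0.043,"tz": 0.052,"turn": 0}
    - {"tx": -0.001,"ty": 0.046,"tz": 0.052,"turn": 0}
    - {"tx": -0.001,"ty": 0.048,"tz": 0.052,"turn": 0}
    - {"tx": -0.001,"ty": 0.048,"tz": 0.052,"turn": 0}

```text
time_s: 2.72
eef_pos: [0.568, 0.1417, 0.0791]
eef_rot: [0.0, 1.0, 0.031, -0.0]
wrist_force: [-0.0, -0.4, 0.2]
opening: 0.002
```

```bash
python3 g.py .564 .138 .08 3.6; python3 -c "
from h import *
p,d,c=shot('scene','s3')
cv2.imwrite('pics/s3c.png',cv2.resize(p[110:230,210:370,::-1],None,fx=5,fy=5))"
```

```text
pos [0.568  0.1417 0.0791] yaw 3.57 zaxis [-6.e-04 -6.e-04 -1.e+00] F [-0.  -0.4  0.2] op 0.002 t 2.7167 q [ 0.04  0.38  1.69 -0.    1.07 -0.02]
shift mm [-4.2  3.4 -0.9] turn -0.0
```

View pics/s3c.png

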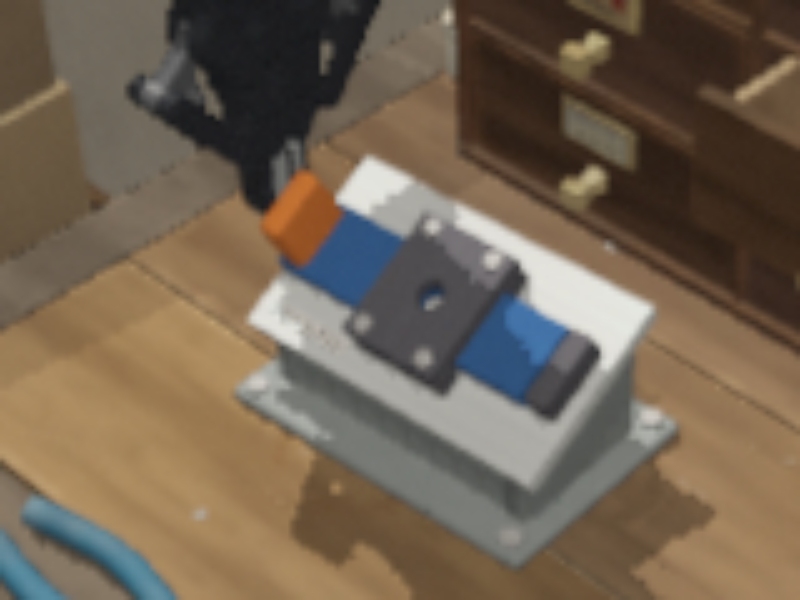

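Request:
move_arm:
  increments:
    - {"tx": -0.004,"ty": 0.001,"tz": 0,"turn": 0}
    - {"tx": -0.004,"ty": 0.002,"tz": 0,"turn": 0}
    - {"tx": -0.004,"ty": 0.003,"tz": 0,"turn": 0}
    - {"tx": -0.004,"ty": 0.004,"tz": 0,"turn": 0}
    - {"tx": -0.004,"ty": 0.004,"tz": 0,"turn": 0}

```text
time_s: 3.18
eef_pos: [0.5637, 0.1382, 0.0789]
eef_rot: [-0.0, 1.0, 0.031, -0.001]
wrist_force: [-0.5, 1.7, -1.1]
opening: 0.003
```

Request:
move_arm:
  increments:
    - {"tx": 0,"ty": 0.001,"tz": 0,"turn": 0}
    - {"tx": 0,"ty": 0.002,"tz": 0,"turn": 0}
    - {"tx": 0,"ty": 0.002,"tz": 0,"turn": 0}

```text
time_s: 3.43
eef_pos: [0.5637, 0.1381, 0.0789]
eef_rot: [-0.002, 1.0, 0.031, -0.001]
wrist_force: [-1.9, 9.2, -0.4]
opening: 0.002
```

Request:
move_arm:
  increments:
    - {"tx": 0,"ty": 0.003,"tz": 0,"turn": 0}
    - {"tx": 0,"ty": 0.003,"tz": 0,"turn": 0}
    - {"tx": 0,"ty": -0.012,"tz": 0,"turn": 0}
    - {"tx": 0,"ty": -0.02,"tz": 0,"turn": 0}
    - {"tx": 0,"ty": -0.02,"tz": -0.04,"turn": 0}
    - {"tx": 0,"ty": -0.02,"tz": -0.08,"turn": 0}
    - {"tx": 0,"ty": -0.02,"tz": -0.12,"turn": 0}

```text
time_s: 4.02
eef_pos: [0.5627, 0.1558, 0.1999]
eef_rot: [0.001, 1.0, 0.032, -0.001]
wrist_force: [-0.1, 0.0, -0.5]
opening: 0.002
```

```bash
python3 g.py .4228 -.149 .16 27; python3 -c "
from h import *
p,d,c=shot('scene','s4')
cv2.imwrite('pics/s4c.png',cv2.resize(p[110:230,210:370,::-1],None,fx=5,fy=5))
W,p=cloud('s4');hsv=cv2.cvtColor(p,cv2.COLOR_RGB2HSV);m=cv2.inRange(hsv,(8,180,130),(16,255,255))>0
q=W[m];q=q[q[:,2]>.07];print(np.median(q,0),q.min(0),q.max(0))"
```

```text
pos [0.5627 0.1558 0.1999] yaw 3.62 zaxis [-0.0018 -0.0011 -1.    ] F [-0.1  0.  -0.5] op 0.002 t 4.0167 q [ 0.07  0.23  1.61 -0.    1.3   0.  ]
shift mm [-158.8  295.4   40.5] turn -23.4
[0.56291755 0.11680427 0.08823761] [0.54478087 0.11324065 0.07031159] [0.58219251 0.12326518 0.103859  ]
```

View pics/s4c.png

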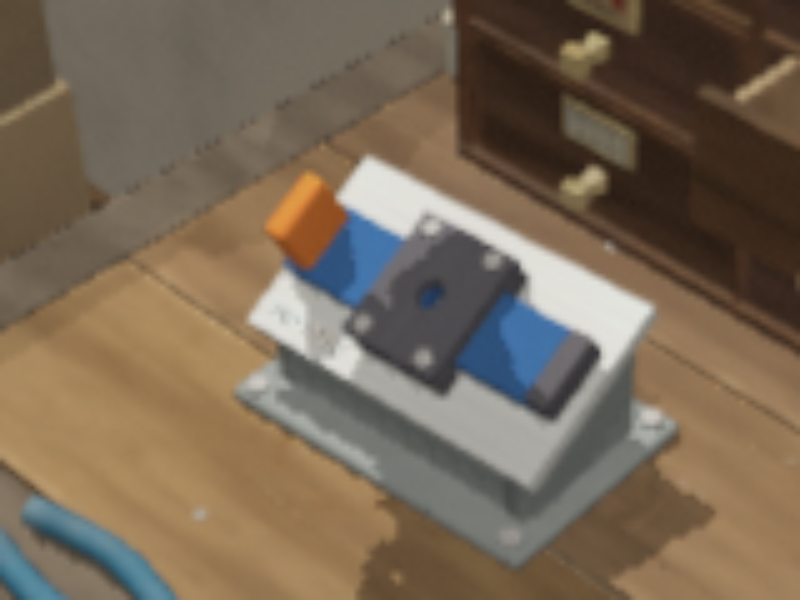

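The bar now touches its end stop, at about (560,370) in the crop, and the tab centre is at y≈0.121 as expected. Next is the pin.

Request:
move_arm:
  gripper: 1
  increments:
    - {"tx": -0.159,"ty": 0.295,"tz": 0.03,"turn": -23.4}
    - {"tx": -0.159,"ty": 0.295,"tz": 0.03,"turn": -23.4}
    - {"tx": -0.159,"ty": 0.295,"tz": 0.03,"turn": -23.4}
    - {"tx": -0.159,"ty": 0.295,"tz": 0.03,"turn": -23.4}
    - {"tx": -0.159,"ty": 0.295,"tz": 0.03,"turn": -23.4}
    - {"tx": -0.159,"ty": 0.295,"tz": 0.03,"turn": -23.4}
    - {"tx": -0.159,"ty": 0.295,"tz": 0.03,"turn": -23.4}
    - {"tx": -0.159,"ty": 0.295,"tz": 0.03,"turn": -23.4}
    - {"tx": -0.159,"ty": 0.295,"tz": 0.03,"turn": -23.4}
    - {"tx": -0.159,"ty": 0.295,"tz": 0.03,"turn": -23.4}
    - {"tx": -0.159,"ty": 0.295,"tz": 0.03,"turn": -23.4}

```text
time_s: 4.98
eef_pos: [0.4229, -0.1492, 0.1694]
eef_rot: [0.0, 0.973, 0.232, 0.0]
wrist_force: [-0.2, 0.4, 0.1]
opening: 1.004
```

```bash
python3 g.py .4228 -.149 .064 27; python3 -c "
from h import *
shot('wrist','w5')
W,p=cloud('w5');hsv=cv2.cvtColor(p,cv2.COLOR_RGB2HSV)
hd=(np.abs(W[...,0]-.42)<.03)&(np.abs(W[...,1]+.152)<.03)&(W[...,2]>.089)&(W[...,2]<.1)&(hsv[...,1]>150)
q=W[hd]; r=cv2.minAreaRect((q[:,:2]*1000).astype('float32')); print('head',r,q.mean(0))"
```

```text
pos [ 0.4229 -0.1492  0.1694] yaw 26.84 zaxis [ 3.e-04 -4.e-04 -1.e+00] F [-0.2  0.4  0.1] op 1.004 t 4.9833 q [-0.6  -0.04  1.98 -0.    1.21 -1.07]
shift mm [ -0.   -0.3 105.4] turn -0.2
head ((424.79022216796875, -150.37930297851562), (17.89422607421875, 18.38542366027832), 23.76226043701172) [ 0.42434302 -0.14955913  0.09270291]
```

View pics/w5.png

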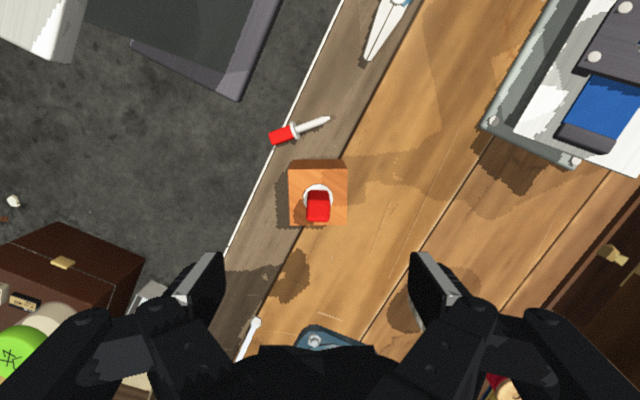

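Request:
move_arm:
  increments:
    - {"tx": 0,"ty": 0.001,"tz": 0.04,"turn": 0.5}
    - {"tx": 0,"ty": 0.001,"tz": 0.075,"turn": 0.5}
    - {"tx": 0,"ty": 0.001,"tz": 0.095,"turn": 0.5}
    - {"tx": 0,"ty": 0.001,"tz": 0.105,"turn": 0.5}
    - {"tx": 0,"ty": 0.001,"tz": 0.105,"turn": 0.5}

```text
time_s: 5.45
eef_pos: [0.4225, -0.1471, 0.0623]
eef_rot: [-0.002, 0.973, 0.23, -0.002]
wrist_force: [-0.5, 1.0, -0.0]
opening: 0.999
```

Request:
move_arm:
  gripper: 0
  increments:
    - {"tx": 0,"ty": 0,"tz": 0,"turn": 0}
    - {"tx": 0,"ty": 0,"tz": 0,"turn": 0}
    - {"tx": 0,"ty": 0,"tz": 0,"turn": 0}
    - {"tx": 0,"ty": 0,"tz": 0,"turn": 0}
    - {"tx": 0,"ty": 0,"tz": 0,"turn": 0}
    - {"tx": 0,"ty": 0,"tz": 0,"turn": 0}
    - {"tx": 0,"ty": 0,"tz": 0,"turn": 0}
    - {"tx": 0,"ty": 0,"tz": 0,"turn": 0}
    - {"tx": 0,"ty": 0,"tz": 0,"turn": 0}

```text
time_s: 6.2
eef_pos: [0.4241, -0.1496, 0.0652]
eef_rot: [0.001, 0.973, 0.229, 0.001]
wrist_force: [-1.6, 1.7, 6.8]
opening: 0.202
```

```bash
python3 g.py .4228 -.149 .11 27; python3 -c "
from h import *
p,d,c=shot('scene','s6')
cv2.imwrite('pics/s6c.png',cv2.resize(p[220:320,250:390,::-1],None,fx=5,fy=5))"
```

```text
pos [ 0.4241 -0.1496  0.0652] yaw 26.48 zaxis [ 1.3e-03 -8.0e-04 -1.0e+00] F [-1.6  1.7  6.8] op 0.202 t 6.2 q [-0.6   0.14  2.04  0.    0.96 -1.07]
shift mm [ -0.9  -1.1 -44.8] turn -0.5
```

View pics/s6c.png

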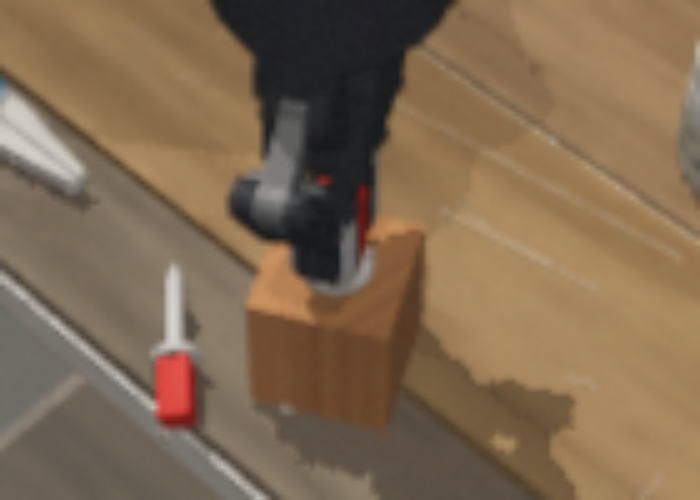

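Request:
move_arm:
  increments:
    - {"tx": 0,"ty": 0,"tz": -0.02,"turn": 0}
    - {"tx": 0,"ty": 0,"tz": -0.037,"turn": 0}
    - {"tx": 0,"ty": 0,"tz": -0.037,"turn": 0}
    - {"tx": 0,"ty": 0,"tz": -0.037,"turn": 0}

```text
time_s: 6.58
eef_pos: [0.424, -0.1496, 0.1019]
eef_rot: [0.001, 0.973, 0.229, 0.001]
wrist_force: [0.0, -0.3, -0.6]
opening: 0.2
```

```bash
python3 g.py .4241 -.1496 .103 26.5; python3 -c "
from h import *
p,d,c=shot('scene','s7')
cv2.imwrite('pics/s7c.png',cv2.resize(p[210:310,260,None][:0] if 0 else p[210:310,260:380,::-1],None,fx=6,fy=6))"
```

```text
pos [ 0.424  -0.1496  0.1019] yaw 26.48 zaxis [ 0.0018 -0.0013 -1.    ] F [ 0.  -0.3 -0.6] op 0.2 t 6.5833 q [-0.6   0.07  2.02 -0.    1.05 -1.07]
shift mm [ 0.1  0.  -1.1] turn -0.0
```

View pics/s7c.png

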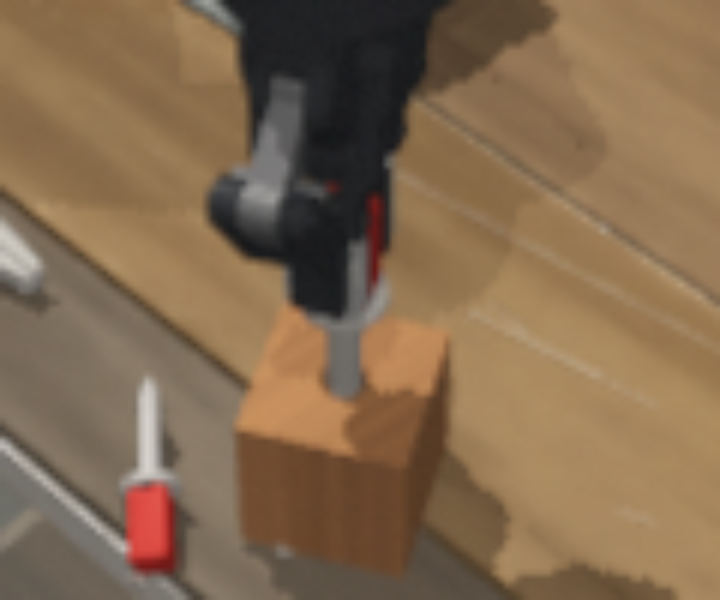

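Request:
move_arm:
  increments:
    - {"tx": 0,"ty": -0.006,"tz": 0,"turn": 0}
    - {"tx": 0,"ty": -0.012,"tz": 0,"turn": 0}
    - {"tx": 0,"ty": -0.018,"tz": 0.001,"turn": 0}
    - {"tx": 0,"ty": -0.024,"tz": 0.002,"turn": 0}
    - {"tx": 0,"ty": -0.03,"tz": 0.004,"turn": 0}
    - {"tx": 0,"ty": -0.036,"tz": 0.006,"turn": 0}
    - {"tx": 0,"ty": -0.038,"tz": 0.006,"turn": 0}
    - {"tx": 0,"ty": -0.038,"tz": 0.006,"turn": 0}

```text
time_s: 7.3
eef_pos: [0.408, -0.1172, 0.0956]
eef_rot: [0.003, 0.973, 0.229, 0.001]
wrist_force: [3.2, -8.2, 0.2]
opening: 0.198
```

```bash
python3 g.py .4241 -.1496 .103 26.5; python3 -c "
from h import *
p,d,c=shot('scene','s8')
cv2.imwrite('pics/s8c.png',cv2.resize(p[210:310,260:380,::-1],None,fx=6,fy=6))"
```

```text
pos [ 0.408  -0.1172  0.0956] yaw 26.52 zaxis [ 0.0038 -0.0052 -1.    ] F [ 3.2 -8.2  0.2] op 0.198 t 7.3 q [-0.56  0.02  2.09 -0.    1.03 -1.02]
shift mm [-0.1 36.2 -7.2] turn 0.0
```

View pics/s8c.png

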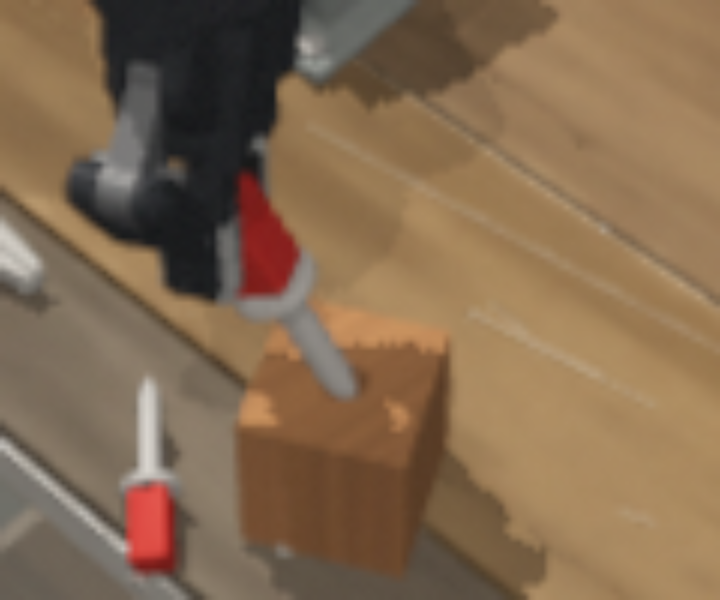

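Request:
move_arm:
  increments:
    - {"tx": 0,"ty": -0.012,"tz": -0.02,"turn": 0}
    - {"tx": 0,"ty": -0.02,"tz": -0.045,"turn": 0}
    - {"tx": 0,"ty": -0.02,"tz": -0.075,"turn": 0}
    - {"tx": 0,"ty": -0.02,"tz": -0.08,"turn": 0}

```text
time_s: 7.68
eef_pos: [0.399, -0.0976, 0.1783]
eef_rot: [0.002, 0.973, 0.229, 0.002]
wrist_force: [0.8, -0.1, -0.1]
opening: 0.197
```

```bash
python3 g.py .523 .053 .168 93.6
```

```text
pos [ 0.399  -0.0976  0.1783] yaw 26.53 zaxis [ 0.0039 -0.0022 -1.    ] F [ 0.8 -0.1 -0.1] op 0.197 t 7.6833 q [-0.53 -0.15  2.06  0.    1.23 -0.99]
shift mm [178.2 -79.4  10.5] turn -67.1
```

Request:
move_arm:
  increments:
    - {"tx": 0.178,"ty": -0.079,"tz": 0.01,"turn": -67.1}
    - {"tx": 0.178,"ty": -0.079,"tz": 0.01,"turn": -67.1}
    - {"tx": 0.178,"ty": -0.079,"tz": 0.01,"turn": -67.1}
    - {"tx": 0.178,"ty": -0.079,"tz": 0.01,"turn": -67.1}
    - {"tx": 0.178,"ty": -0.079,"tz": 0.01,"turn": -67.1}
    - {"tx": 0.178,"ty": -0.079,"tz": 0.01,"turn": -67.1}
    - {"tx": 0.178,"ty": -0.079,"tz": 0.01,"turn": -67.1}
    - {"tx": 0.178,"ty": -0.079,"tz": 0.01,"turn": -67.1}
    - {"tx": 0.178,"ty": -0.079,"tz": 0.01,"turn": -67.1}
    - {"tx": 0.178,"ty": -0.079,"tz": 0.01,"turn": -67.1}
    - {"tx": 0.178,"ty": -0.079,"tz": 0.01,"turn": -67.1}
    - {"tx": 0.178,"ty": -0.079,"tz": 0.01,"turn": -67.1}

```text
time_s: 8.68
eef_pos: [0.5209, 0.053, 0.1638]
eef_rot: [-0.001, 0.685, 0.728, -0.001]
wrist_force: [-0.2, -0.3, -0.3]
opening: 0.197
```

```bash
python3 g.py .523 .053 .168 93.6; python3 -c "
from h import *
p,d,c=shot('scene','s9');pt,d,c=shot('top','t9');pw,_,_=shot('wrist','w9')
cv2.imwrite('pics/s9c.png',cv2.resize(p[100:220,230:370,::-1],None,fx=5,fy=5))
cv2.imwrite('pics/t9c.png',cv2.resize(pt[170:250,240:340,::-1],None,fx=7,fy=7))
"
```

```text
pos [0.5209 0.053  0.1638] yaw 93.48 zaxis [-2.3e-03  3.0e-04 -1.0e+00] F [-0.2 -0.3 -0.3] op 0.197 t 8.6833 q [-0.13  0.14  1.8   0.    1.21 -1.76]
shift mm [-0.1  2.1 -4.2] turn -0.1
```

View pics/s9c.png

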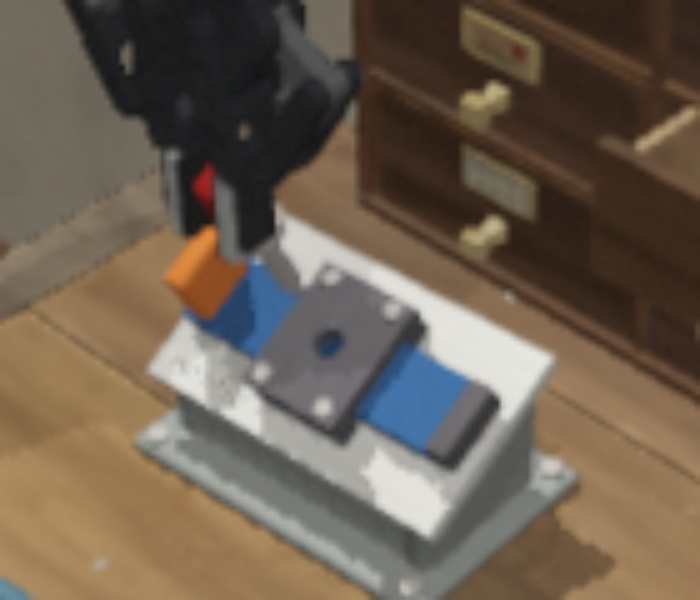

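View pics/t9c.png

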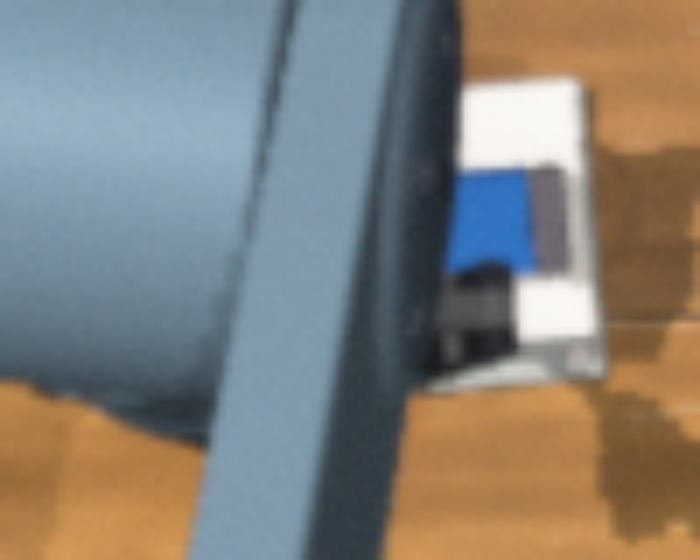

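View pics/w9.png

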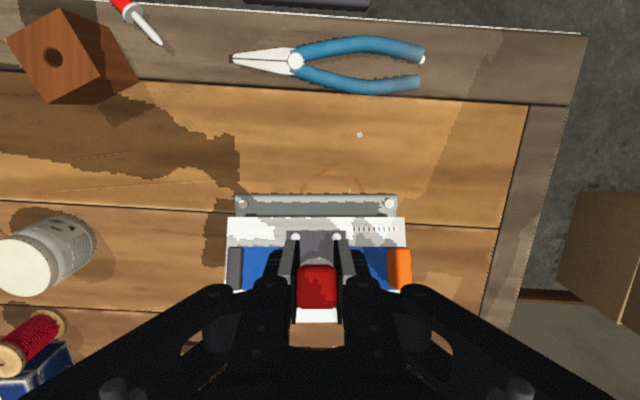

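Run:
```python
from h import *
W,p=cloud('w9');hsv=cv2.cvtColor(p,cv2.COLOR_RGB2HSV)
roi=np.zeros((400,640),bool);roi[255:320,285:350]=1
m=roi&(hsv[...,1]>150)&((hsv[...,0]<6)|(hsv[...,0]>174))
q=W[m]; print(len(q),q.min(0),q.max(0))
o=get_obs();Rm=rot(o['eef_rot']);
ys,xs=np.where(m)
for v in range(ys.min(),ys.max()+1,3):
    s=m[v]; w=W[v][s]; d=(w-o['eef_pos'])@Rm; print(v,s.sum(),np.where(s)[0][[0,-1]],(np.median(d,0)*1000).round(1))
cv2.imwrite('pics/w9c.png',cv2.resize(p[230:345,260:380,::-1],None,fx=5,fy=5))
```

```text
1716 [nan nan nan] [nan nan nan]
261 1 [298 298] [ -8.3  -4.8 -13.2]Traceback (most recent call last):
  File "<stdin>", line 9, in <module>
IndexError: index 0 is out of bounds for axis 0 with size 0
```

Run:
```python
from h import *
W,p=cloud('w9');hsv=cv2.cvtColor(p,cv2.COLOR_RGB2HSV)
cv2.imwrite('pics/w9c.png',cv2.resize(p[230:345,260:380,::-1],None,fx=5,fy=5))
roi=np.zeros((400,640),bool);roi[255:320,285:350]=1
m=roi&(hsv[...,1]>150)&((hsv[...,0]<6)|(hsv[...,0]>174))
o=get_obs();Rm=rot(o['eef_rot']);
for v in range(258,320,3):
    s=m[v]
    if s.sum()<2: continue
    d=(W[v][s]-o['eef_pos'])@Rm; print(v,s.sum(),np.where(s)[0][[0,-1]],(np.nanmedian(d,0)*1000).round(1),hsv[v][s][:,2].mean().round())
```

```text
267 37 [298 334] [ -0.   -6.2 -21.4] 87.0
270 40 [297 336] [ -0.   -5.8 -23.4] 125.0
273 42 [295 336] [ -0.2  -5.2 -24.9] 145.0
276 41 [296 336] [ -0.   -3.8 -25. ] 152.0
279 41 [296 336] [ -0.   -2.8 -25.6] 146.0
282 41 [296 336] [ -0.   -1.6 -26.1] 145.0
285 41 [296 336] [ -0.   -0.6 -26.7] 138.0
288 41 [296 336] [ -0.    0.5 -27.2] 139.0
291 41 [296 336] [ -0.2   1.6 -27.9] 143.0
294 41 [296 336] [ -0.    2.7 -28.4] 141.0
297 41 [296 336] [ -0.    3.8 -28.9] 140.0
300 41 [296 336] [  0.2   4.9 -29.4] 136.0
303 41 [296 336] [ -0.    5.9 -30. ] 130.0
306 38 [298 335] [  0.2   7.3 -30.1] 127.0
```

View pics/w9c.png

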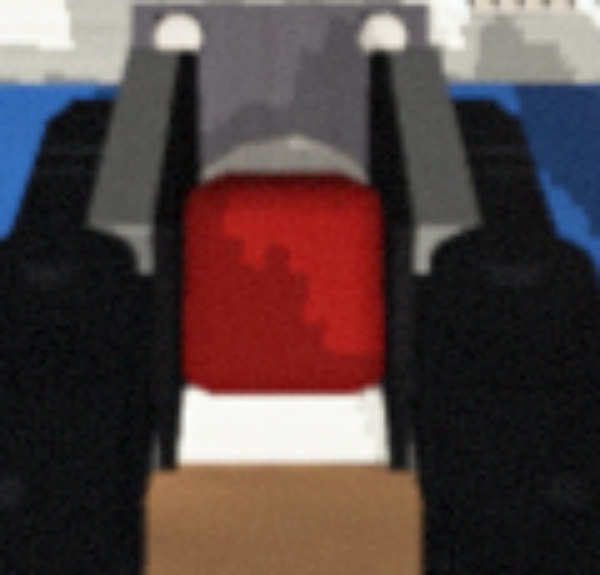

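Run:
```python
from h import *
n0=np.array([-.468,-.029,.883]);th=np.radians(3.6);ey=np.array([-np.sin(th),np.cos(th),0]);ex=np.cross(ey,n0);c=np.array([.5817,.0569,.0621])
for fn in('scene0','s4','top0','w9'):
    W,p=cloud(fn);hsv=cv2.cvtColor(p,cv2.COLOR_RGB2HSV)
    d=W-c; a=d@ex;b=d@ey;h=d@n0
    wh=(abs(a)<.055)&(abs(b)<.09)&(abs(h)<.006)&(hsv[...,2]>120)&(hsv[...,1]<40)
    # plane offset
    print(fn,wh.sum(),'h',np.median(h[wh]).round(4),'lowedge a',np.percentile(a[wh&(a<-.02)],[0.5,2]).round(4),'b lim',np.percentile(b[wh],[.5,1,99,99.5]).round(4))
    org=(hsv[...,1]>180)&(hsv[...,0]>=8)&(hsv[...,0]<=16)&(hsv[...,2]>120)&(abs(a)<.06)&(b>.04)&(b<.13)&(h>.01)
    q=org; print('  tab a',np.percentile(a[q],[2,98]).round(4),'b',np.percentile(b[q],[2,50,98]).round(4),'h',np.percentile(h[q],[2,98]).round(4))
    dk=(abs(a)<.02)&(b<-.045)&(b>-.08)&(h>.004)&(h<.02)&(hsv[...,1]<70)
    if dk.sum(): print('  stop a',np.percentile(a[dk],[2,98]).round(4),'b',np.percentile(b[dk],[2,98]).round(4),'h',np.percentile(h[dk],[50,98]).round(4))
```

```text
scene0 1536 h -0.0002 lowedge a [-0.0455 -0.0452] b lim [-0.0804 -0.0801  0.0783  0.0793]
  tab a [-0.0143  0.0133] b [0.0889 0.0914 0.0944] h [0.0145 0.0423]
  stop a [-0.0184  0.016 ] b [-0.0749 -0.0634] h [0.0142 0.0177]
s4 1349 h -0.0004 lowedge a [-0.0453 -0.045 ] b lim [-0.0803 -0.08    0.079   0.08  ]
  tab a [-0.0148  0.0132] b [0.0586 0.0608 0.0641] h [0.014  0.0417]
  stop a [-0.0187  0.0161] b [-0.0754 -0.0558] h [0.014  0.0183]
top0 1379 h -0.0001 lowedge a [-0.0453 -0.0448] b lim [-0.079  -0.0785  0.0778  0.0791]
  tab a [-0.0135  0.0165] b [0.0908 0.0921 0.1023] h [0.0182 0.0433]
  stop a [-0.017   0.0178] b [-0.0735 -0.0624] h [0.0158 0.0185]
w9 4688 h -0.0005 lowedge a [-0.043  -0.0429] b lim [-0.0802 -0.0799  0.0777  0.0783]
  tab a [-0.0132  0.014 ] b [0.0596 0.0644 0.0705] h [0.038  0.0421]
  stop a [-0.0159  0.018 ] b [-0.0742 -0.063 ] h [0.0152 0.0168]
```

```bash
python3 g.py .5306 .0533 .1378 93.6
```

```text
pos [0.5214 0.0528 0.1647] yaw 93.51 zaxis [-9.e-04  1.e-04 -1.e+00] F [-0.9  0.3 -1.2] op 0.201 t 8.8333 q [-0.13  0.14  1.8  -0.    1.21 -1.76]
shift mm [-0.1  9.3 26.9] turn -0.1
```

Request:
move_arm:
  increments:
    - {"tx": 0,"ty": 0.005,"tz": 0.013,"turn": 0}
    - {"tx": 0,"ty": 0.0095,"tz": 0.026,"turn": 0}
    - {"tx": 0,"ty": 0.0095,"tz": 0.026,"turn": 0}
    - {"tx": 0,"ty": 0.0095,"tz": 0.026,"turn": 0}

```text
time_s: 9.17
eef_pos: [0.5305, 0.0535, 0.1386]
eef_rot: [-0.001, 0.685, 0.729, -0.001]
wrist_force: [0.2, 1.4, 0.6]
opening: 0.196
```

```bash
python3 g.py .5306 .0533 .1378 93.6; python3 -c "
from h import *
p,d,c=shot('scene','s10');pw,_,_=shot('wrist','w10')
a=cv2.resize(p[110:210,240:340,::-1],(600,600),interpolation=cv2.INTER_CUBIC)
cv2.imwrite('pics/s10c.png',a)
"; python3 g.py .5306 .0533 .1378 93.6
```

```text
pos [0.5305 0.0535 0.1386] yaw 93.56 zaxis [-2.1e-03  2.0e-04 -1.0e+00] F [0.2 1.4 0.6] op 0.196 t 9.1667 q [-0.12  0.19  1.79 -0.    1.16 -1.76]
shift mm [-0.2  0.1  0.8] turn -0.0
pos [0.5313 0.0534 0.1398] yaw 93.57 zaxis [ 3.e-04 -1.e-04 -1.e+00] F [ 0.2 -0.1 -1.1] op 0.195 t 9.2667 q [-0.12  0.19  1.79 -0.    1.16 -1.76]
shift mm [-0.1 -0.7  2. ] turn -0.0
```

View pics/s10c.png

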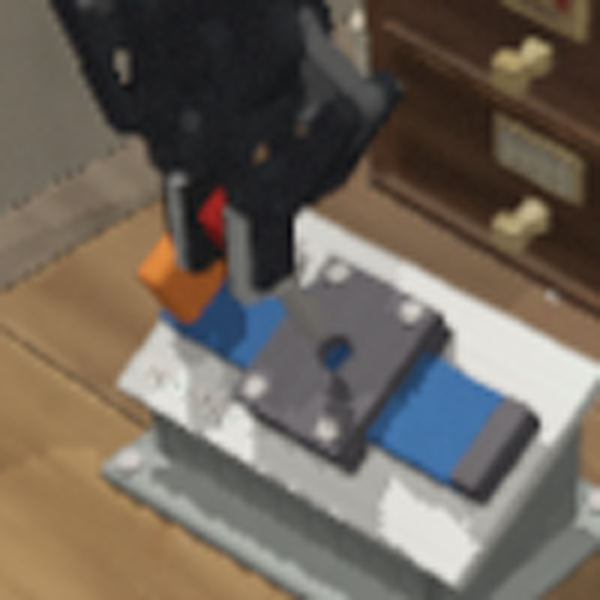

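View pics/w10.png

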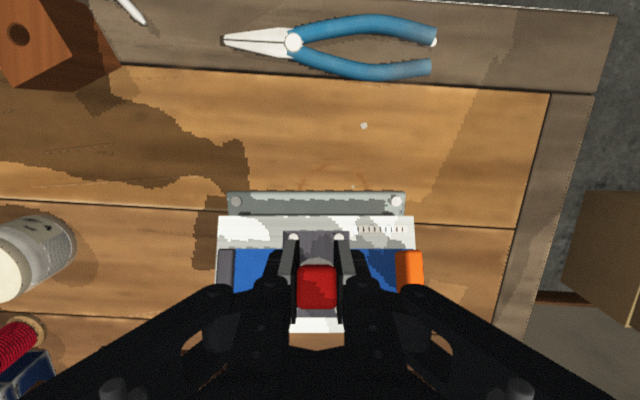

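Run:
```python
from h import *
z=np.load('pics/s10.npz');K=z['intrinsics'];Rc=rot(z['attitude']);o=z['origin']
def pr(P):
    c=Rc.T@(np.array(P)-o); u=K[0,0]*c[0]/-c[2]+K[0,2]; v=-K[1,1]*c[1]/-c[2]+K[1,2]; return np.array([u,v])
s=lambda uv:((uv-[240,110])*6+2.5).round(1)
hole=np.array([.5731,.0559,.0791]);n=np.array([-.468,-.029,.883])
tcp=np.array([.531,.0534,.1392]);ty=np.array([.998,.062,0]);tip=tcp+.0379*ty-[0,0,.0499]
ax=np.array([-.459*.998,-.459*.062,.889])
print('tip',tip,'hole',s(pr(hole)),'tip',s(pr(tip)),'mid',s(pr(tip+.03*ax)),'collar',s(pr(tip+.048*ax)))
print('perp',(tip-hole)-n*((tip-hole)@n),(tip-hole)@n)
a=cv2.imread('pics/s10.png')[150:176,275:305]
cv2.imwrite('pics/s10d.png',cv2.convertScaleAbs(cv2.resize(a,None,fx=20,fy=20,interpolation=cv2.INTER_CUBIC),alpha=1.6))
print('crop coords hole',(pr(hole)-[275,150])*20,'tip',(pr(tip)-[275,150])*20)
```

```text
tip [0.5688242 0.0557498 0.0893   ] hole [335.1 352.4] tip [325.3 335.3] mid [293.9 293.4] collar [274.2 267. ]
perp [0.00087783 0.00016915 0.00047638] 0.011012030200000012
crop coords hole [408.73767169 366.1824323 ] tip [375.87419539 309.48541398]
```

View pics/s10d.png

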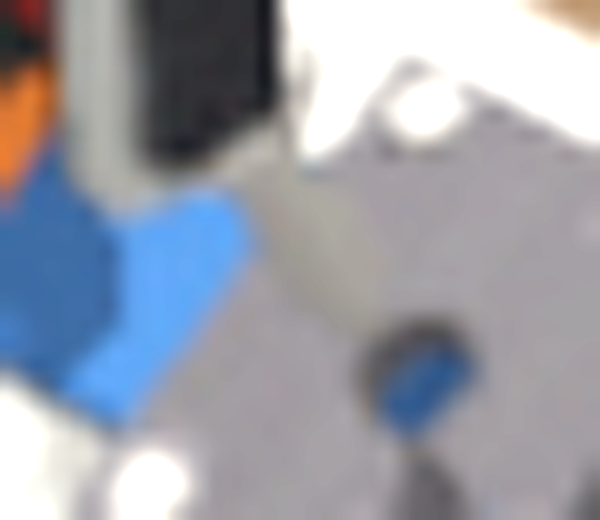

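Request:
move_arm:
  increments:
    - {"tx": -0.0005,"ty": 0.002,"tz": 0.0045,"turn": 0}
    - {"tx": -0.0005,"ty": 0.0042,"tz": 0.009,"turn": 0}
    - {"tx": -0.0005,"ty": 0.0065,"tz": 0.0132,"turn": 0}
    - {"tx": -0.0005,"ty": 0.009,"tz": 0.0177,"turn": 0}
    - {"tx": -0.0005,"ty": 0.009,"tz": 0.0177,"turn": 0}

```text
time_s: 9.68
eef_pos: [0.54, 0.0535, 0.1205]
eef_rot: [-0.001, 0.685, 0.729, -0.0]
wrist_force: [0.2, 0.2, -1.5]
opening: 0.2
```

```bash
python3 g.py .54 .0533 .1221 93.6; python3 -c "
from h import *
p,d,c=shot('scene','s11')
cv2.imwrite('pics/s11c.png',cv2.resize(p[110:210,240:340,::-1],(600,600),interpolation=cv2.INTER_CUBIC))
"; python3 g.py .54 .0533 .1221 93.6
```

```text
pos [0.54   0.0535 0.1205] yaw 93.59 zaxis [-1.4e-03  1.0e-04 -1.0e+00] F [ 0.2  0.2 -1.5] op 0.2 t 9.6833 q [-0.12  0.24  1.78 -0.    1.12 -1.75]
shift mm [-0.2 -0.  -1.6] turn -0.0
pos [0.5399 0.0536 0.1208] yaw 93.59 zaxis [-1.3e-03  2.0e-04 -1.0e+00] F [ 0.2  0.1 -0.3] op 0.197 t 9.7333 q [-0.12  0.24  1.78  0.    1.12 -1.75]
shift mm [-0.3  0.  -1.3] turn -0.0
```

View pics/s11c.png

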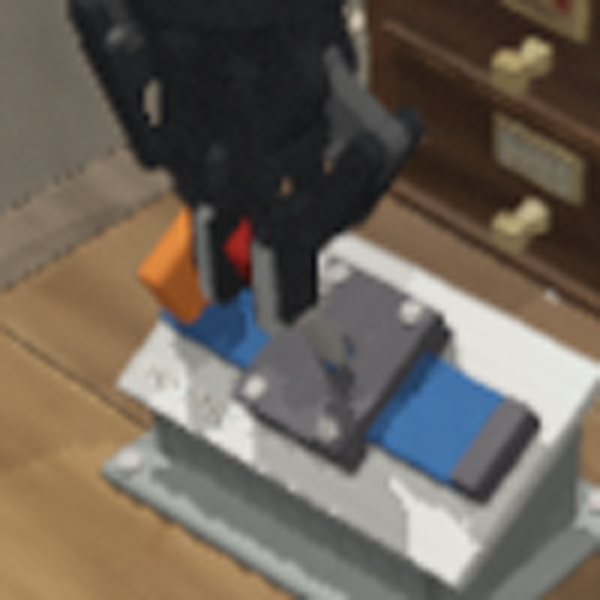

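Request:
move_arm:
  increments:
    - {"tx": -0.0007,"ty": 0.0018,"tz": 0.0032,"turn": 0}
    - {"tx": -0.0007,"ty": 0.0034,"tz": 0.0062,"turn": 0}
    - {"tx": -0.0007,"ty": 0.005,"tz": 0.0092,"turn": 0}
    - {"tx": -0.0007,"ty": 0.0065,"tz": 0.012,"turn": 0}
    - {"tx": -0.0007,"ty": 0.0065,"tz": 0.012,"turn": 0}

```text
time_s: 10.15
eef_pos: [0.5466, 0.0533, 0.1088]
eef_rot: [-0.0, 0.685, 0.729, -0.0]
wrist_force: [0.1, -0.6, -2.7]
opening: 0.199
```

Request:
move_arm:
  increments:
    - {"tx": 0,"ty": 0.0014,"tz": 0.0026,"turn": 0}
    - {"tx": 0,"ty": 0.0028,"tz": 0.0053,"turn": 0}
    - {"tx": 0,"ty": 0.0042,"tz": 0.0079,"turn": 0}
    - {"tx": 0,"ty": 0.0056,"tz": 0.0106,"turn": 0}
    - {"tx": 0,"ty": 0.0056,"tz": 0.0106,"turn": 0}

```text
time_s: 10.57
eef_pos: [0.5521, 0.0537, 0.0982]
eef_rot: [-0.0, 0.685, 0.729, -0.0]
wrist_force: [-1.5, 0.5, -3.3]
opening: 0.199
```

```bash
python3 g.py .556 .0533 .0902 93.6; python3 -c "
from h import *
p,d,c=shot('scene','s12')
cv2.imwrite('pics/s12c.png',cv2.resize(p[110:210,240:340,::-1],(600,600),interpolation=cv2.INTER_CUBIC))
"; python3 g.py .56 .0533 .0902 93.6
```

```text
pos [0.5521 0.0537 0.0982] yaw 93.59 zaxis [-9.e-04  3.e-04 -1.e+00] F [-1.5  0.5 -3.3] op 0.199 t 10.5667 q [-0.12  0.29  1.76  0.    1.09 -1.75]
shift mm [-0.6  3.9  8. ] turn -0.0
pos [0.5521 0.0537 0.0983] yaw 93.59 zaxis [-8.e-04  3.e-04 -1.e+00] F [-1.3  1.2 -3.1] op 0.201 t 10.6167 q [-0.12  0.29  1.76  0.    1.09 -1.75]
shift mm [-0.9  7.9  8.1] turn -0.0
```

View pics/s12c.png

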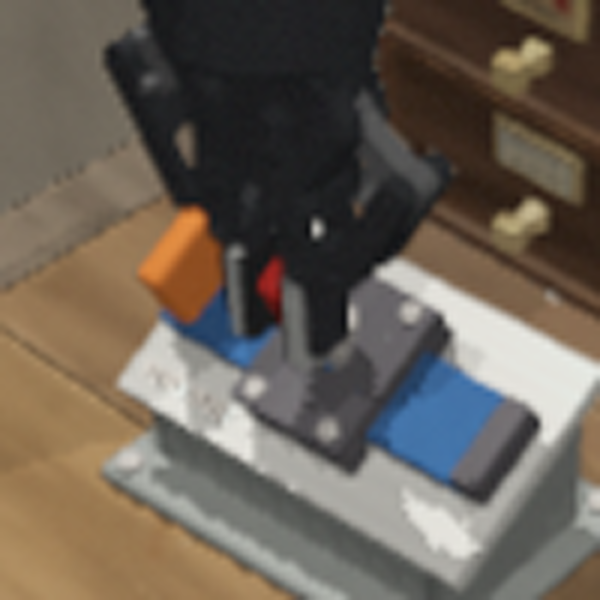

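Request:
move_arm:
  increments:
    - {"tx": 0,"ty": 0.0014,"tz": 0.0026,"turn": 0}
    - {"tx": 0,"ty": 0.0028,"tz": 0.0053,"turn": 0}
    - {"tx": 0,"ty": 0.0042,"tz": 0.0079,"turn": 0}
    - {"tx": 0,"ty": 0.0052,"tz": 0.0097,"turn": 0}
    - {"tx": 0,"ty": 0.0052,"tz": 0.0097,"turn": 0}

```text
time_s: 11.03
eef_pos: [0.557, 0.0541, 0.0885]
eef_rot: [-0.001, 0.685, 0.729, -0.0]
wrist_force: [-2.5, 1.9, -4.2]
opening: 0.194
```

Request:
move_arm:
  increments:
    - {"tx": -0.0003,"ty": 0.0005,"tz": 0.0009,"turn": 0}
    - {"tx": -0.0003,"ty": 0.001,"tz": 0.0018,"turn": 0}
    - {"tx": -0.0003,"ty": 0.0014,"tz": 0.0026,"turn": 0}
    - {"tx": -0.0003,"ty": 0.0014,"tz": 0.0026,"turn": 0}

```text
time_s: 11.37
eef_pos: [0.558, 0.054, 0.0864]
eef_rot: [-0.001, 0.685, 0.729, -0.001]
wrist_force: [-6.3, 2.8, -0.2]
opening: 0.2
```

```bash
python3 -c "
from h import *
p,d,c=shot('scene','s13')
cv2.imwrite('pics/s13c.png',cv2.resize(p[110:210,240:340,::-1],(600,600),interpolation=cv2.INTER_CUBIC))
"; python3 g.py .56 .0533 .0902 93.6
```

```text
pos [0.558  0.054  0.0864] yaw 93.6 zaxis [-2.2e-03  4.0e-04 -1.0e+00] F [-5.7  0.8  0.5] op 0.201 t 11.4167 q [-0.12  0.32  1.75  0.    1.07 -1.75]
shift mm [-0.8  1.9 -3.8] turn 0.0
```

View pics/s13c.png

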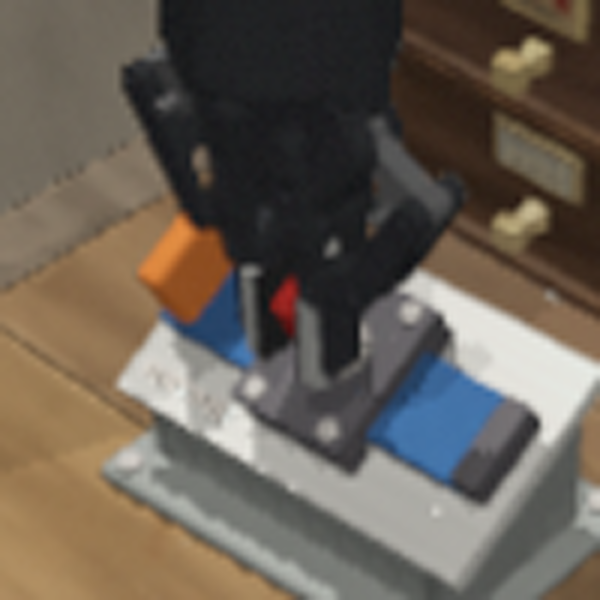

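Request:
move_arm:
  increments:
    - {"tx": 0,"ty": 0.0005,"tz": 0.0009,"turn": 0}
    - {"tx": 0,"ty": 0.001,"tz": 0.0018,"turn": 0}
    - {"tx": 0,"ty": 0.001,"tz": 0.0018,"turn": 0}

```text
time_s: 11.67
eef_pos: [0.5581, 0.054, 0.0862]
eef_rot: [-0.002, 0.684, 0.729, -0.002]
wrist_force: [-19.1, 1.9, 17.2]
opening: 0.2
```

Request:
move_arm:
  gripper: 0.5
  increments:
    - {"tx": 0,"ty": -0.0008,"tz": -0.0016,"turn": 0}
    - {"tx": 0,"ty": -0.0008,"tz": -0.0016,"turn": 0}
    - {"tx": 0,"ty": -0.0008,"tz": -0.0016,"turn": 0}
    - {"tx": 0,"ty": -0.0008,"tz": -0.0016,"turn": 0}
    - {"tx": 0,"ty": -0.0008,"tz": -0.0016,"turn": 0}
    - {"tx": 0,"ty": -0.0008,"tz": -0.0016,"turn": 0}

```text
time_s: 12.17
eef_pos: [0.5594, 0.0536, 0.0865]
eef_rot: [0.0, 0.685, 0.729, 0.0]
wrist_force: [0.4, -0.9, 0.3]
opening: 0.502
```

Request:
move_arm:
  increments:
    - {"tx": 0,"ty": -0.001,"tz": -0.02,"turn": 0}
    - {"tx": 0,"ty": -0.001,"tz": -0.06,"turn": 0}
    - {"tx": 0,"ty": -0.03,"tz": -0.1,"turn": 0}
    - {"tx": 0,"ty": -0.07,"tz": -0.13,"turn": 0}
    - {"tx": 0,"ty": -0.11,"tz": -0.15,"turn": 0}
    - {"tx": 0,"ty": -0.13,"tz": -0.15,"turn": 0}
    - {"tx": 0,"ty": -0.13,"tz": -0.15,"turn": 0}

```text
time_s: 12.75
eef_pos: [0.4259, 0.0459, 0.2388]
eef_rot: [0.001, 0.684, 0.729, 0.001]
wrist_force: [0.9, 0.0, -0.1]
opening: 0.5
```

```bash
python3 g.py .56 .0533 .0902 93.6
python3 - <<'E'
from h import *
p,d,c=shot('scene','s14');pw,_,_=shot('wrist','w14')
cv2.imwrite('pics/s14c.png',cv2.resize(p[110:210,240:340,::-1],(600,600),interpolation=cv2.INTER_CUBIC))
n0=np.array([-.468,-.029,.883]);th=np.radians(3.6);ey=np.array([-np.sin(th),np.cos(th),0]);ex=np.cross(ey,n0);h=np.array([.5731,.0559,.0791])
for fn in('s14','w14'):
    W,p=cloud(fn);hsv=cv2.cvtColor(p,cv2.COLOR_RGB2HSV);D=np.stack([(W-h)@ex,(W-h)@ey,(W-h)@n0],-1)
    m=(np.linalg.norm(D,axis=-1)<.06)&(hsv[...,1]>150)&((hsv[...,0]<6)|(hsv[...,0]>174)); q=D[m]
    print(fn,len(q),(np.percentile(q,[2,98],axis=0)*1000).round(1))
E
```

```text
pos [0.4259 0.0459 0.2388] yaw 93.62 zaxis [ 2.7e-03 -9.0e-04 -1.0e+00] F [ 0.9  0.  -0.1] op 0.5 t 12.75 q [-0.17 -0.17  1.95 -0.    1.37 -1.8 ]
shift mm [ -0.9 134.  149. ] turn 0.0
s14 121 [[ -9.7 -10.   10.8]
 [  7.1   5.2  39.9]]
w14 335 [[-7.8 -8.7 15.8]
 [ 9.   7.6 38.7]]
```

View pics/s14c.png

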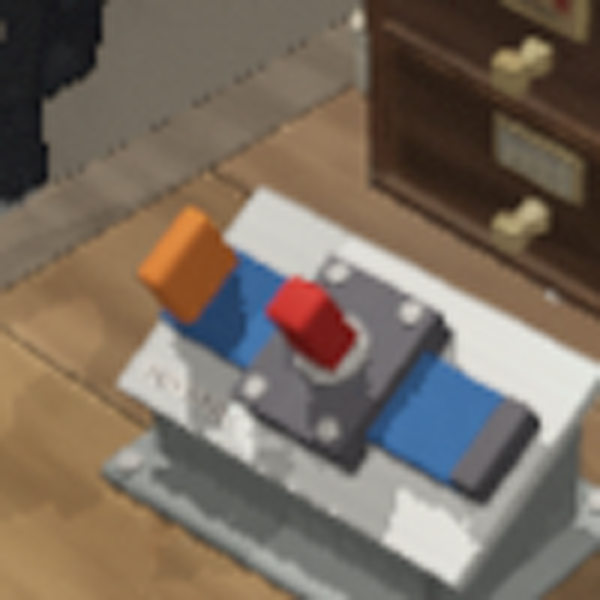

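View pics/w14.png

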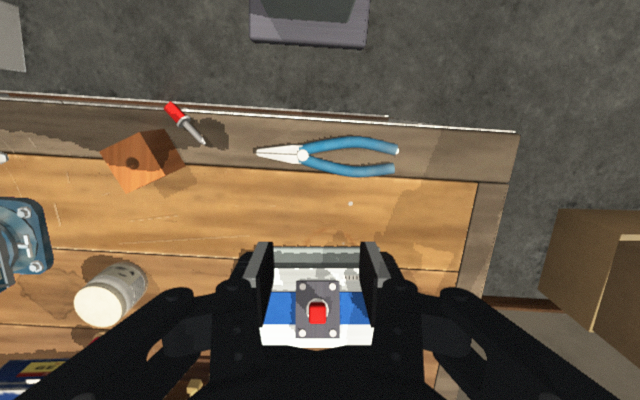

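The pin is seated. Its collar lies on the bridge around (330,350) in the crop, and the head top measures 38–39 mm above the mouth where 38 mm is expected. The bar is still against its stop and the other items are undisturbed.

```bash
python3 -c "
from h import *
print(get_obs()['dq'].round(4)); print(workorder.hand_in())"
```

```text
[ 0.0014  0.0688 -0.0357  0.0013 -0.0128  0.0024]
the job is handed in; nothing more can be done
None
```

I pushed the bar fully home, locked the pin down through bridge, bar and bed, and handed the job in at about 13 s of the 54 s allowed.

**Bar:** I pushed the orange tab with the closed fingers until it stopped, where the sizes given say home is. It took about 9 N at that point. The last picture still shows the bar against its end stop.

**Pin:** The tool stays vertical, so I tilted the pin about 27° in the grip against the edge of its block's hole to match the slope. I then slid it in along the hole's axis. It stopped firmly at about 24–26 N, and I let go and backed off.

**Last checks:**
- **Seating:** the head's top measured 38.7 mm (wrist camera) and 39.9 mm (scene camera) above the hole's mouth, against 38 mm expected. The picture shows the collar on the bridge.
- **Bystanders:** the jar and the pliers look untouched in the last pictures. The spool is hidden in the last close-ups, but the arm never went near it.
- **Robot:** it was clear of everything, with no real wrist force.

**Disagreements:**
- The wrist camera read about 2 mm off the scene camera along the slope, and I corrected for that.
- One move call was refused for its format. The arm did not move, and I sent it again.

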